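Clamp a saucer in the spring-jaw sanding jig

TASK

Clamp the loose saucer in the sanding jig by pushing and pressing only, with the fingers kept shut: take hold of nothing and pick nothing up. Push the red upright plate of the sliding jaw back past its catch and let go, so that the jaw springs back and stays latched open in the middle of its travel; then slide the saucer flat across the board, in between the jaws, until it touches the rear fence. Finally press the red latch paddle down so that the jaw springs shut and holds the saucer against the fixed jaw, and take the hand away; leave the sanding block, kiln stilt, stamp and rubber rib where they lie.

Things in the scene. Friction and masses are not known exactly. Their poses are not given: they have to be found in the camera images.
- clamp: the sanding jig: plywood board 258 x 412 x 15 mm fixed to the bench, with a small spring clamp on it. Origin under the board's middle at bench height; board x -186 to +72, y -217 to +195 mm, top z 15. Local +x = loading direction, away from the robot; fixed jaw at +y, sliding jaw and latch towards -y. The front of the board (x below -40) is a bare apron
- nest (a point): point on the board top under the middle of a saucer that touches both rear fence and fixed jaw (jig x 0, y +114, z 15 mm); axes as the jig's. Rear fence: cork face 45.5 mm beyond it in +x, y from -59 to +31, 38 mm high. Fixed jaw: cork face 46 mm beyond it in +y, 66 mm wide, 45 mm high. Latched open, the sliding jaw's pad is 74 mm from it in -y
- jaw (a joint): the sliding jaw's travel in m along the jig's -y: 0 = fully out (70 mm from the fixed jaw, too near for the saucer), 0.080 = end stop. A damped spring drives it to 0 (4 N at 0, 9 N at 0.080, more if pushed fast). Past 0.052 a stop pin drops behind its tooth; released, it comes back and stays at 0.050. Let go earlier it returns to 0. Holding the saucer it reads about 0.020
- push_plate (a point): middle of the pushing face of the red upright plate on the sliding jaw, 80 mm above the bench, moves with the jaw. The face looks along the jig's +y and is pushed towards -y. Plate 52 mm wide (x), 6 mm thick, free from z 60 to z 97 mm; the jaw below it is 60 mm high and stands 11 mm out in front of this face
- jaw_pad (a point): middle of the sliding jaw's cork pad (60 x 26 mm, vertical, facing local +y), 43 mm above the bench, moves with the jaw
- latch (a joint): the latch rocker's angle in rad: 0 = hook and stop pin down (a spring holds it there), grows as the paddle is pressed; from about 0.14 the stop pin is clear of the tooth and a latched jaw is freed; end stop 0.20
- paddle (a point): middle of the top of the red latch paddle (34 x 40 mm, 65 mm above the bench, at local y -178 mm of the jig); pressed straight down it frees the jaw after about 7 mm and stops at about 10 mm, needing about 4 to 8 N
- saucer: the loose biscuit-fired saucer, off-white to buff, round and flared, 92 mm across the rim, 33 mm high, flat foot 68 mm across; 115 g; origin in the middle of its underside. It stands foot down on the apron in front of the jaws
- sanding_block: grey abrasive block 59 x 82 x 26 mm lying on the board's apron to the right; origin in the middle of its underside; not to be moved
- stilt: white three-armed kiln stilt, about 53 mm across and 18 mm high, on the board's apron at the right; origin in the middle of its underside; not to be moved
- stamp: turned wooden stamp, 29 mm across and 58 mm high, standing on the bench to the right of the board; not to be moved
- rubber_rib: green rubber rib 98 x 68 x 8 mm lying on the bench to the left of the board; not to be moved
There are look-alikes about, which are no part of the job. Several things have the shape of the saucer; the one meant has the colours described above.

How it is judged:
On the way, in this order (a step that is already met when the one before it is completed fails the run):
1. the sliding jaw is latched open in the middle of its travel, with the hand off it (value of joint jaw between 0.045 and 0.0545 m and value of joint latch below 0.05 rad and velocity of joint jaw between -0.01 and 0.01 m/s and contact force between each of the arm, the fingers and jaw below 0.3 N), for 0.3 s.
2. the saucer stands flat between the open jaws, against the rear fence (x of saucer in the frame of nest above -0.007 m and y of saucer in the frame of nest between -0.032 and 0.006 m and z of saucer in the frame of nest below 0.004 m and angle between saucer's own z axis and vertical below 0.1 rad and value of joint jaw between 0.045 and 0.0545 m), for 0.2 s.
At the end, for the whole second after the job is handed in: the jaw has sprung shut on the saucer (travel 13 to 29 mm, over 2.5 N) and holds it against the fixed jaw: saucer level (0.1 rad), foot on the board, at rest, within 6 mm of the nest along the clamping line and under 10 mm short of it towards the robot; latch back up (under 0.08 rad) (value of joint jaw between 0.013 and 0.029 m and contact force between jaw and saucer above 2.5 N and x of saucer in the frame of nest above -0.01 m and y of saucer in the frame of nest between -0.006 and 0.006 m and z of saucer in the frame of nest below 0.004 m and angle between saucer's own z axis and vertical below 0.1 rad and linear speed of saucer below 0.01 m/s and value of joint latch below 0.08 rad); the robot touches nothing.
It fails at once if the saucer is lifted off the board or tipped (z of saucer in the frame of nest above 0.01 m or angle between saucer's own z axis and vertical above 0.25 rad or z of saucer in the frame of nest below -0.006 m).
It fails at once if the sanding block, stilt, stamp or rubber rib is moved (distance of any of sanding_block, stilt, stamp, rubber_rib from where it was at the start of the episode above 0.015 m).
It fails at once if the saucer's rim or the red plate is taken between the fingers ((horizontal distance between the grasp point and saucer between 0.041 and 0.048 m and height (world z) of the grasp point below 0.045 m) or (y of the grasp point in the frame of push_plate between -0.005 and -0.001 m and x of the grasp point in the frame of push_plate between -0.024 and 0.024 m and z of the grasp point in the frame of push_plate between -0.02 and 0.014 m)).
It also fails if it takes over 72 s, if anything falls off the work surface, if the arm or the gripper's body presses on something with over 40 N, if the wrist force passes 120 N, or if a joint passes its speed limit or range.

ROBOT

A 6-joint arm with a two-finger parallel gripper is mounted at the origin on a cart in front of the work surface, level with it; the furniture and walls round the work are solid. World frame = base frame: x ahead of the robot, y to its left, z up, the work surface at z = 0. Lengths are in m, angles in rad, forces in N, time in s.
With the tool pointing down it reaches from about 0.325 to 0.775 m from the base axis. Payload 5.5 kg.
Tool frame: the origin (TCP) lies midway between the tips of the shut fingers; the grasp point (between the pads) lies 19 mm behind it; z points along the fingers, y is the line along which they close (so a half turn about z gives the same grasp; the last joint's range is limited). The gripper opens to 85 mm and grips with 20 to 120 N. Pads are 22 mm wide; open, the fingers measure 114 mm over their backs; the gripper's body (76 mm by 85 mm) begins 54 mm behind the grasp point. The pads swing forward as they close: fully open they stand 13 mm farther back than shut.
Start: joints at [-1.293, 0.091, 1.231, -0, 1.82, -0.057], TCP at [0.197, -0.567, 0.231] pointing down, gripper open.
Joint ranges: [-2.87, 2.87], [-0.86, 2.18], [0.17, 2.46], [-1.51, 4.65], [0.06, 2.69], [-2.65, 2.65]. Speed limits (rad/s): [2.57, 2.57, 3.01, 3.14, 3.14, 3.14].

INTERFACE

Orientations are given as a unit quaternion [x, y, z, w].
In Python, from cell import state, get_image, calibration, job_done gives the robot as it stands.
- The arm moves only by the tool arm_command, never from a script. Its argument "series" is a list of rows, each an object with "travel": the shift along the tool's x, y, z as a fraction of full scale, a list of three; "rot": the turn, a rotation vector about the tool's x, y, z as a fraction of full scale, a list of three. In form: [{"travel": [dx, dy, dz], "rot": [ax, ay, az]}, ...]. A call has 1 to 20 rows; each row is the pose to reach, as a shift and turn from the pose commanded when the call began, along the tool's axes at that moment; what a row does not reach only later rows make up. Full scale, the value 1, is 0.25 m for a shift and 0.5 rad for a turn. A row lasts 1/12 s, in which the tool goes at most 41.7 mm and 7.16 degrees, less where a joint would pass 70% of its speed; a pose out of reach is approached as far as the arm can. A call with a number of a shift or a turn outside -1 to 1 is refused whole. A call with a gripper value outside its range is refused whole. "claw" is the opening, from -1 (shut) to 1 (fully open), so that 0 is half open, set as the call begins (left out, the last holds). The fingers move at their own pace and stop on an object; "newtons" is the grip in N (left out, the last holds). Time passes only in rows, so rows that repeat a pose let the fingers close. It gives the time, the measured TCP pose, the force, the opening and the grip force at its end, in the units of the state.
- state(): the state, without advancing time (a new reading comes with each control period).
- get_image(name): name is "scene" or "side" or "wrist"; returns the picture (420x560x3 uint8, red, green, blue); there is no depth.
- calibration(name): a dict with "mtx" (3x3 intrinsics, pixels), "dist_coeffs" ([k1, k2, p1, p2, k3] as OpenCV has them; the pictures are not rectified), "view" (4x4, takes a point from world to camera coordinates). Camera axes: x right, y down, z forward; pixel columns grow to the right and rows downward; lengths in m; the calibration is good to about 2 mm. A picture is of the moment at which its call begins: read the wrist's pose just before it. calibration takes no time and is no camera call; for the wrist camera it gives the pose at the moment of the call.
- job_done(): hands the job in; it is judged then, once.
The state is a dict: "t": time; "joints": joint angles; "dq": joint speeds; "joint_torque": joint torques, N m; "ee_pos": TCP position; "tcp_rot": TCP orientation; "contact_force": force on the tool from outside, world axes, zero at the start; "torque": the same for the moment, N m; "width": finger opening in m; "grasp_force": force on a finger pad.
Only numpy, scipy, OpenCV 4.12 (cv2) and the standard library are available. Lean on these libraries where they do the work, as an engineer would, in place of code of your own. Each camera call takes 0.05 s, during which the arm holds its last target. There are 200 camera calls.

## Working session

There is one attempt and no reset: what is moved stays moved. The work goes in short steps, Python scripts to look and compute and a tool call to move; the robot and the scene stay as the last step left them, time stands still between calls to the robot, and variables do not carry over. Pictures are saved under pics/ and viewed, at most 13 in all, crops included, and the job is handed in when it is done.

Besides the shell and the picture viewer there is one more tool, called after "Call:" as name([rows], argument=value, ...), one row to a line, values as JSON. arm_command: Moves the arm, as the interface text tells. Its arguments: {"type":"object","properties":{"series":{"type":"array"},"claw":{"type":"number"},"newtons":{"type":"number"}},"required":["series"]}

```bash
ls; mkdir -p pics; python3 - <<'E'
from cell import *
import cv2,numpy as np
s=state();print(s)
for n in("scene","side"):
    im=get_image(n);cv2.imwrite(f"pics/{n}0.png",cv2.resize(im[:,:,::-1],(800,600),interpolation=cv2.INTER_CUBIC))
    c=calibration(n);print(n,np.round(c["mtx"],1).tolist(),c["dist_coeffs"],np.round(c["view"],3).tolist())
E
```

```text
pics
{'t': 0.0, 'joints': array([-1.29267271e+00,  9.18506624e-02,  1.23189874e+00,  2.18503449e-05,
        1.81976976e+00, -5.67016507e-02]), 'dq': array([ 8.35341694e-04,  8.13723948e-04,  2.62411930e-05, -9.70289612e-04,
        7.08538369e-04, -1.96185467e-04]), 'joint_torque': array([-3.09327632e-03, -4.58745825e+01, -4.18020415e+01, -4.54206493e-04,
        1.19460054e-02, -2.49606450e-05]), 'ee_pos': array([ 0.19709064, -0.56641279,  0.2301485 ]), 'tcp_rot': array([ 9.86018299e-01,  1.66634286e-01, -9.58994982e-05, -9.58531133e-04]), 'contact_force': array([-0.72808736,  0.18248133,  0.40523147]), 'torque': array([-0.02532189,  0.02707776,  0.02856128]), 'grasp_force': 0.0, 'width': 0.08565413399275301}
scene [[505.4, 0.0, 278.6], [0.0, 505.4, 211.0], [0.0, 0.0, 1.0]] [-0.14812867  0.          0.          0.          0.        ] [[0.781, -0.624, 0.001, -0.411], [-0.267, -0.335, -0.904, 0.218], [0.564, 0.706, -0.429, 0.989], [0.0, 0.0, 0.0, 1.0]]
side [[455.5, 0.0, 273.8], [0.0, 455.5, 213.9], [0.0, 0.0, 1.0]] [-0.0039001  0.         0.         0.         0.       ] [[-0.744, 0.669, 0.013, 0.415], [0.536, 0.608, -0.586, -0.209], [-0.4, -0.429, -0.81, 1.655], [0.0, 0.0, 0.0, 1.0]]
```

View pics/scene0.png

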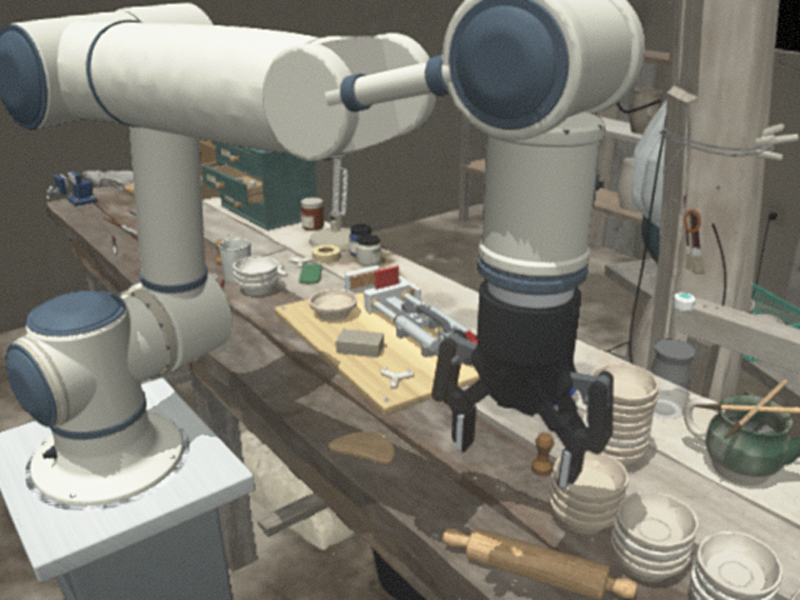

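View pics/side0.png

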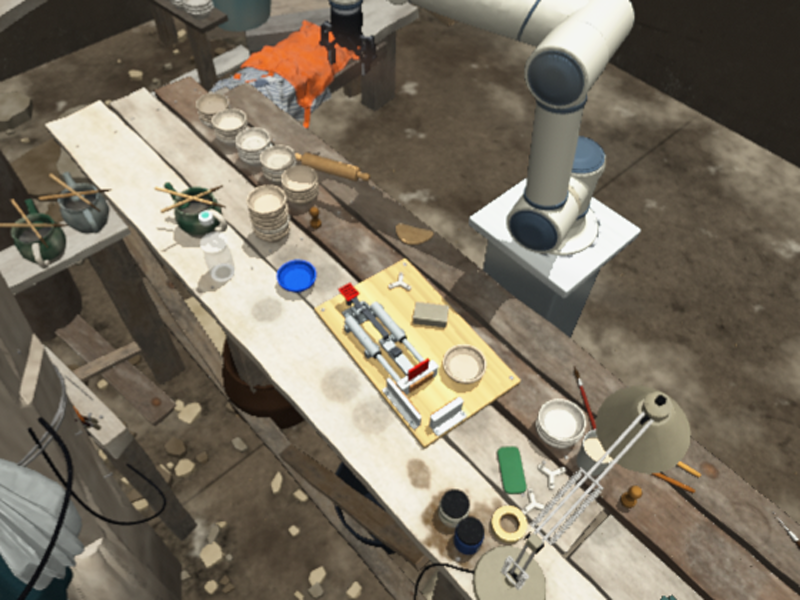

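The side picture shows the jig in the middle, with its board corners near (405,261), (519,380), (428,445) and (316,308). Candidates for the saucer are the buff one alone on the apron (463,365), the white stack (562,422) off the board, and the buff stacks (268,205 and others) on the bench. Only the one on the apron fits the description. I'll confirm that in an enlarged crop.

```bash
python3 - <<'E'
from cell import *
import cv2
im=get_image("side")[170:320,205:405,::-1]
cv2.imwrite("pics/side1.png",cv2.resize(im,(800,600),interpolation=cv2.INTER_CUBIC))
E
```

```text
(no output)
```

View pics/side1.png

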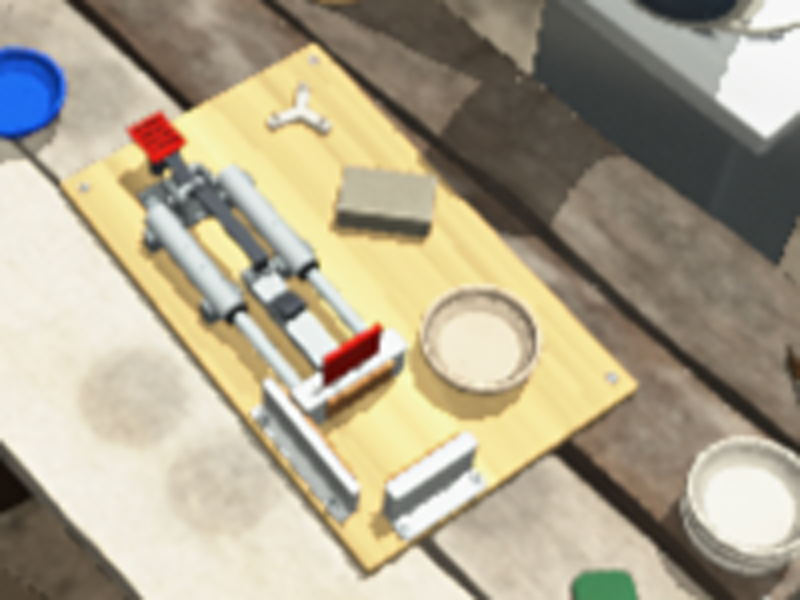

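The crop shows the buff saucer alone on the apron at crop (480,339), with the white stack off the board at (745,505). The board's top corners are at (316,44), (636,382), (370,568) and (62,184). The paddle is at (157,138) and the red plate at (352,354).

```bash
cat > h.py <<'E'
from cell import *
import cv2,numpy as np
from scipy.optimize import least_squares
def proj(c,P):
    V=np.array(c["view"]);r,_=cv2.Rodrigues(V[:3,:3])
    return cv2.projectPoints(np.array(P,float).reshape(-1,1,3),r,V[:3,3],np.array(c["mtx"]),np.array(c["dist_coeffs"],float))[0][:,0]
def ray(c,uv,z):
    V=np.array(c["view"]);n=cv2.undistortPoints(np.array(uv,float).reshape(-1,1,2),np.array(c["mtx"]),np.array(c["dist_coeffs"],float))[:,0]
    R=V[:3,:3];o=-R.T@V[:3,3];d=np.c_[n,np.ones(len(n))]@R
    return o+d*((z-o[2])/d[:,2])[:,None]
def J(p,L):
    L=np.atleast_2d(L);c,s=np.cos(p[2]),np.sin(p[2])
    return np.c_[p[0]+c*L[:,0]-s*L[:,1],p[1]+s*L[:,0]+c*L[:,1],L[:,2]]
def Jinv(p,W):
    W=np.atleast_2d(W);c,s=np.cos(p[2]),np.sin(p[2]);d=W[:,:2]-p[:2]
    return np.c_[c*d[:,0]+s*d[:,1],-s*d[:,0]+c*d[:,1],W[:,2]]
E
python3 - <<'E'
from h import *
c=calibration("side")
f=lambda u:(np.array(u,float)+.5)/4-.5+[205,170]
L=np.array([[-186,-217,15],[-186,195,15],[72,195,15],[72,-217,15]])/1e3
uv=f([[316,44],[636,382],[370,568],[62,184]])
r=least_squares(lambda p:(proj(c,J(p,L))-uv).ravel(),[.55,0,0])
p=r.x;print("jig",p,r.fun.round(2))
print("saucer",ray(c,f([[480,339]]),.048),Jinv(p,ray(c,f([[480,339]]),.048)))
print("paddle",Jinv(p,ray(c,f([[157,138]]),.065)))
print("plate z78",Jinv(p,ray(c,f([[352,354]]),.078)))
g=f([[385,200],[300,113]]);print("block/stilt",Jinv(p,ray(c,g,.035)))
rib=Jinv(p,ray(c,np.array([[512,470],[315,212]])*.7,.008));print(rib)
print("nest W",J(p,[0,.114,.015]))
E
```

```text
jig [ 0.57822726  0.03557708 -0.10627676] [-0.3  -0.89  1.27  0.35 -0.17  0.54 -0.88 -0.6 ]
saucer [[0.49375379 0.15311104 0.048     ]] [[-0.09646449  0.10791015  0.048     ]]
paddle [[ 0.00193298 -0.17517924  0.065     ]]
plate z78 [[0.00059139 0.07615695 0.078     ]]
block/stilt [[-0.12267233 -0.03943526  0.035     ]
 [-0.11935345 -0.14854268  0.035     ]]
[[-0.03832034  0.33118549  0.008     ]
 [-0.09162391 -0.47283621  0.008     ]]
nest W [[0.59032002 0.14893389 0.015     ]]
```

The measurements agree with the given sizes: paddle at y -175, plate at y about 76, saucer on the apron at jig (-96,108). I'll now work out the approach legs.

```bash
cat >> h.py <<'E'
from scipy.spatial.transform import Rotation as Ro
JIG=[0.57822726,0.03557708,-0.10627676]
def aim(W,p=None,s=None):
    s=s or state();p=JIG if p is None else p
    R=Ro.from_quat(s["tcp_rot"]);T=Ro.from_euler("z",p[2])*Ro.from_euler("x",np.pi)
    return (R.inv().apply(np.ravel(W)-s["ee_pos"])/.25).round(3),((R.inv()*T).as_rotvec()/.5).round(3)
E
python3 - <<'E'
from h import *
print(aim([.29,-.36,.25]))
E
```

```text
(array([ 0.622, -0.658, -0.077]), array([-0.003,  0.001,  0.882]))
```

Call:
arm_command([
  {"travel": [0.62, -0.66, -0.08], "rot": [0, 0, 0.88]},
  {"travel": [0.62, -0.66, -0.08], "rot": [0, 0, 0.88]},
  {"travel": [0.62, -0.66, -0.08], "rot": [0, 0, 0.88]},
  {"travel": [0.62, -0.66, -0.08], "rot": [0, 0, 0.88]},
  {"travel": [0.62, -0.66, -0.08], "rot": [0, 0, 0.88]},
  {"travel": [0.62, -0.66, -0.08], "rot": [0, 0, 0.88]},
  {"travel": [0.62, -0.66, -0.08], "rot": [0, 0, 0.88]},
], claw=-1)

```text
t: 0.73
ee_pos: [0.2909, -0.357, 0.2526]
tcp_rot: [0.999, -0.05, 0.001, 0.0]
contact_force: [-0.0, 0.6, -0.3]
width: 0.0007
grasp_force: 0.0
```

```bash
python3 - <<'E'
from h import *
s=state();print(s["t"],s["ee_pos"],s["width"]);print(aim([.40,-.13,.25]))
E
```

```text
0.7333 [ 0.29093476 -0.35695193  0.25258058] 0.0006903720356623322
(array([ 0.343, -0.947,  0.01 ]), array([ 0.001, -0.004,  0.011]))
```

Call:
arm_command([
  {"travel": [0.35, -0.95, -0.15], "rot": [0, 0, 0.01]},
  {"travel": [0.35, -0.95, -0.15], "rot": [0, 0, 0.01]},
  {"travel": [0.35, -0.95, -0.15], "rot": [0, 0, 0.01]},
  {"travel": [0.35, -0.95, -0.15], "rot": [0, 0, 0.01]},
  {"travel": [0.35, -0.95, -0.15], "rot": [0, 0, 0.01]},
  {"travel": [0.35, -0.95, -0.15], "rot": [0, 0, 0.01]},
  {"travel": [0.35, -0.95, -0.15], "rot": [0, 0, 0.01]},
])

```text
t: 1.32
ee_pos: [0.4033, -0.1287, 0.2896]
tcp_rot: [0.999, -0.052, 0.001, -0.001]
contact_force: [-0.2, -0.6, 1.3]
width: -0.0001
grasp_force: 0.0
```

Call:
arm_command([
  {"travel": [0.2, -0.7, 0]},
  {"travel": [0.2, -0.7, 0]},
  {"travel": [0.2, -0.7, 0]},
  {"travel": [0.2, -0.7, 0]},
  {"travel": [0.2, -0.7, 0]},
  {"travel": [0.2, -0.7, 0]},
])

```text
schema error: expected keys travel, rot
```

```bash
python3 - <<'E'
from h import *
s=state();print(s["t"],s["ee_pos"])
c=calibration("wrist");im=get_image("wrist")
import pickle;pickle.dump((c,im),open("w1.pkl","wb"))
cv2.imwrite("pics/w1.png",cv2.resize(im[:,:,::-1],(800,600),interpolation=cv2.INTER_CUBIC))
L=np.array([[-186,-217,15],[-186,195,15],[72,195,15],[72,-217,15]])/1e3
k=800/560
print((proj(c,J(JIG,L))*k).round(),proj(c,[[.494,.153,.048]])*k)
E
```

```text
1.3167 [ 0.40329688 -0.1286704   0.28963373]
[[442. 276.]
 [ 28. 275.]
 [-29. -14.]
 [449. -28.]] [[ 70.10249078 183.08472795]]
```

View pics/w1.png

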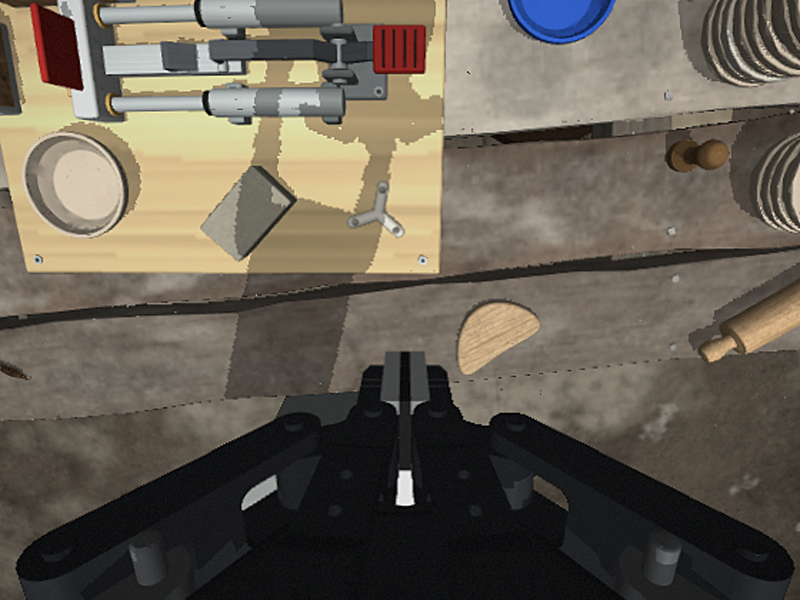

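The wrist view shows the board corners at (440,273) and (27,271), the paddle middle at (399,50), the saucer rim centre at (77,184), the block at (248,213) and the stilt at (378,210). I'll refine the pose with these.

```bash
python3 - <<'E'
from h import *
import pickle
c,im=pickle.load(open("w1.pkl","rb"));k=.7
L=np.array([[-186,-217,15],[-186,195,15],[0,-178,65]])/1e3
uv=np.array([[440,273],[27,271],[399,50]])*k
# right board edge line: (445,20) lies on y=-217
def res(p):
    e=Jinv(p,ray(c,np.array([[445,30]])*k,.015))[0,1]+.217
    return np.r_[(proj(c,J(p,L[:2]))-uv[:2]).ravel(),e*700]
r=least_squares(res,JIG);p=r.x;print(p.tolist(),r.fun.round(2))
print("paddle",Jinv(p,ray(c,uv[2:],.065)))
print("saucer",ray(c,np.array([[77,184]])*k,.048),Jinv(p,ray(c,np.array([[77,184]])*k,.048)))
print("plate top edge pts (z97)",Jinv(p,ray(c,np.array([[29,6],[45,88]])*k,.097)))
print("jaw front bottom corner z60",Jinv(p,ray(c,np.array([[80,122]])*k,.060)))
print(Jinv(p,ray(c,np.array([[248,213],[378,210]])*k,.03)))
s=state();q=(p+np.array(JIG))/2
print("q",q.tolist(),aim(J(p,[0,.115,.15]),p))
E
```

```text
[0.5819901776871125, 0.03672137477848773, -0.10675757589622406] [ 0.27 -0.33 -1.02  0.58  0.68]
paddle [[-0.00304422 -0.17783224  0.065     ]]
saucer [[0.49250245 0.14702288 0.048     ]] [[-0.10073143  0.10013818  0.048     ]]
plate top edge pts (z97) [[ 0.02216152  0.07840351  0.097     ]
 [-0.03156104  0.07615068  0.097     ]]
jaw front bottom corner z60 [[-0.05154261  0.07983765  0.06      ]]
[[-0.12804736 -0.04127256  0.03      ]
 [-0.12538319 -0.15856494  0.03      ]]
q [0.5801087188435563, 0.036149227389243865, -0.10651716794811203] (array([ 0.644, -1.198,  0.558]), array([-0.001, -0.002,  0.005]))
```

Call:
arm_command([
  {"travel": [0.4, -0.95, 0.3], "rot": [0, 0, 0]},
  {"travel": [0.4, -0.95, 0.3], "rot": [0, 0, 0]},
  {"travel": [0.4, -0.95, 0.3], "rot": [0, 0, 0]},
  {"travel": [0.4, -0.95, 0.3], "rot": [0, 0, 0]},
  {"travel": [0.4, -0.95, 0.3], "rot": [0, 0, 0]},
  {"travel": [0.4, -0.95, 0.3], "rot": [0, 0, 0]},
  {"travel": [0.4, -0.95, 0.3], "rot": [0, 0, 0]},
])

```text
t: 1.95
ee_pos: [0.5278, 0.0938, 0.2103]
tcp_rot: [0.999, -0.055, -0.002, -0.0]
contact_force: [0.3, -0.4, -1.1]
width: -0.0001
grasp_force: 0.0
```

```bash
sed -i 's/^JIG=.*/JIG=[0.5801,0.03615,-0.1065]/' h.py; python3 - <<'E'
from h import *
s=state();print(s["t"],Jinv(JIG,s["ee_pos"]))
c=calibration("wrist");im=get_image("wrist")
import pickle;pickle.dump((c,im),open("w2.pkl","wb"))
cv2.imwrite("pics/w2.png",cv2.resize(im[:,:,::-1],(800,600),interpolation=cv2.INTER_CUBIC))
print(aim(J(JIG,[0,.112,.068])))
E
```

```text
1.95 [[-0.05816386  0.05180747  0.21028061]]
(array([ 0.235, -0.237,  0.564]), array([-0.001,  0.011, -0.002]))
```

View pics/w2.png

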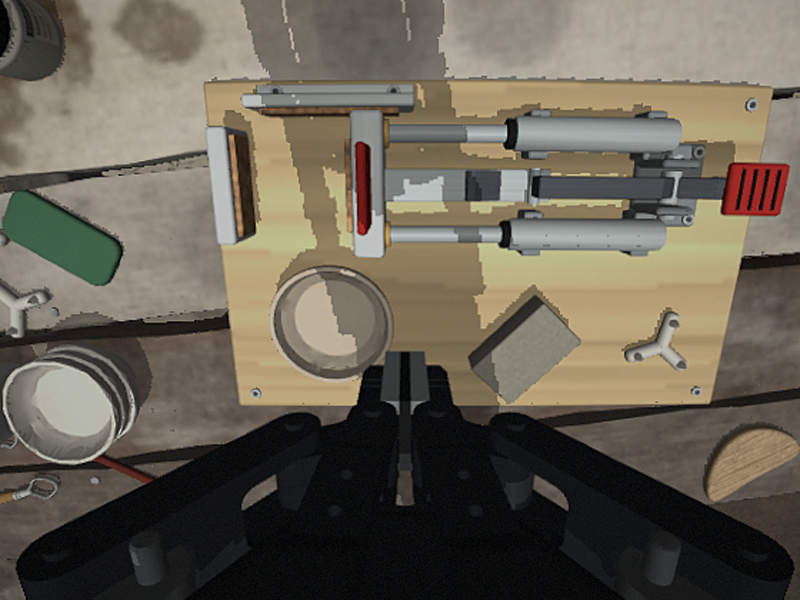

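This view has the whole board in it: corners at (205,82), (773,86), (711,404) and (240,404). The saucer rim centre is at (332,322), the paddle at (756,190), the plate's red top at (363,188), the block at (525,346) and the stilt at (660,340).

```bash
python3 - <<'E'
from h import *
import pickle
c,im=pickle.load(open("w2.pkl","rb"));k=.7
L=np.array([[72,195,15],[72,-217,15],[-186,-217,15],[-186,195,15]])/1e3
uv=np.array([[205,82],[773,86],[711,404],[240,404]])*k
r=least_squares(lambda p:(proj(c,J(p,L))-uv).ravel(),JIG);p=r.x;print(p.tolist(),r.fun.round(2))
m=lambda a,z:Jinv(p,ray(c,np.array(a)*k,z)).round(4).tolist()
print("paddle",m([[756,190]],.065))
print("saucer",m([[332,322]],.048), "rim L/R/T",m([[271,322],[394,322],[332,264]],.048))
print("plate top ends",m([[357,144],[357,236]],.097))
print("fixed jaw/fence",m([[240,186]],.045),m([[330,108]],.053))
print("block stilt",m([[545,300],[580,342],[510,402],[470,358]],.041),m([[660,340]],.03))
s=state();print(aim(J(p,[0,.112,.068]),p))
E
```

```text
[0.580136251861479, 0.03651066508731365, -0.10878604086752597] [-2.32 -0.88  2.89 -0.28  0.56  0.96 -0.99  2.08]
paddle [[0.0001, -0.176, 0.065]]
saucer [[-0.0963, 0.1047, 0.048]] rim L/R/T [[-0.0963, 0.1494, 0.048], [-0.0963, 0.0596, 0.048], [-0.0532, 0.1027, 0.048]]
plate top ends [[0.0246, 0.0779, 0.097], [-0.0261, 0.0793, 0.097]]
fixed jaw/fence [[0.0003, 0.1635, 0.045]] [[0.0484, 0.0989, 0.053]]
block stilt [[-0.0817, -0.0515, 0.041], [-0.115, -0.0813, 0.041], [-0.1659, -0.0314, 0.041], [-0.1279, 0.0019, 0.041]] [[-0.1181, -0.1502, 0.03]]
(array([ 0.236, -0.238,  0.564]), array([-0.001,  0.011,  0.002]))
```

Call:
arm_command([
  {"travel": [0.24, -0.24, 0.3], "rot": [0, 0.01, 0]},
  {"travel": [0.24, -0.24, 0.3], "rot": [0, 0.01, 0]},
  {"travel": [0.24, -0.24, 0.3], "rot": [0, 0.01, 0]},
  {"travel": [0.24, -0.24, 0.45], "rot": [0, 0.01, 0]},
  {"travel": [0.24, -0.24, 0.565], "rot": [0, 0.01, 0]},
  {"travel": [0.24, -0.24, 0.565], "rot": [0, 0.01, 0]},
])

```text
t: 2.5
ee_pos: [0.5894, 0.1423, 0.0633]
tcp_rot: [0.998, -0.056, -0.004, 0.002]
contact_force: [-1.3, -0.6, -1.1]
width: -0.0001
grasp_force: 0.0
```

```bash
sed -i 's/^JIG=.*/JIG=[0.5801,0.0364,-0.108]/' h.py; python3 - <<'E'
from h import *
s=state();print(s["t"],Jinv(JIG,s["ee_pos"]),s["contact_force"])
print(aim(J(JIG,[0,.034,.068])))
E
```

```text
2.5 [[-0.00212869  0.10624006  0.06325345]] [-1.28016211 -0.55753766 -1.07006918]
(array([ 0.009,  0.289, -0.018]), array([ 0.01 ,  0.017, -0.007]))
```

Call:
arm_command([
  {"travel": [0, 0.03, -0.02], "rot": [0, 0, 0]},
  {"travel": [0, 0.05, -0.02], "rot": [0, 0, 0]},
  {"travel": [0, 0.07, -0.02], "rot": [0, 0, 0]},
  {"travel": [0, 0.09, -0.02], "rot": [0, 0, 0]},
  {"travel": [0, 0.11, -0.02], "rot": [0, 0, 0]},
  {"travel": [0, 0.13, -0.02], "rot": [0, 0, 0]},
  {"travel": [0, 0.15, -0.02], "rot": [0, 0, 0]},
  {"travel": [0, 0.17, -0.02], "rot": [0, 0, 0]},
  {"travel": [0, 0.19, -0.02], "rot": [0, 0, 0]},
  {"travel": [0, 0.21, -0.02], "rot": [0, 0, 0]},
  {"travel": [0, 0.23, -0.02], "rot": [0, 0, 0]},
  {"travel": [0, 0.25, -0.02], "rot": [0, 0, 0]},
  {"travel": [0, 0.27, -0.02], "rot": [0, 0, 0]},
  {"travel": [0, 0.29, -0.02], "rot": [0, 0, 0]},
  {"travel": [0, 0.3, -0.02], "rot": [0, 0, 0]},
  {"travel": [0, 0.31, -0.02], "rot": [0, 0, 0]},
  {"travel": [0, 0.31, -0.02], "rot": [0, 0, 0]},
])

```text
t: 3.92
ee_pos: [0.5867, 0.0693, 0.0815]
tcp_rot: [0.998, -0.055, 0.006, -0.002]
contact_force: [4.0, 6.9, 0.4]
width: 0.0001
grasp_force: 3.7
```

```bash
python3 - <<'E'
from h import *
s=state();print(s["t"],Jinv(JIG,s["ee_pos"]),s["contact_force"])
c=calibration("wrist");im=get_image("wrist")
import pickle;pickle.dump((c,im),open("w3.pkl","wb"))
cv2.imwrite("pics/w3.png",cv2.resize(im[:,:,::-1],(800,600),interpolation=cv2.INTER_CUBIC))
E
```

```text
3.9167 [[0.00300094 0.03337149 0.08153957]] [3.95504693 6.93769026 0.43030986]
```

View pics/w3.png

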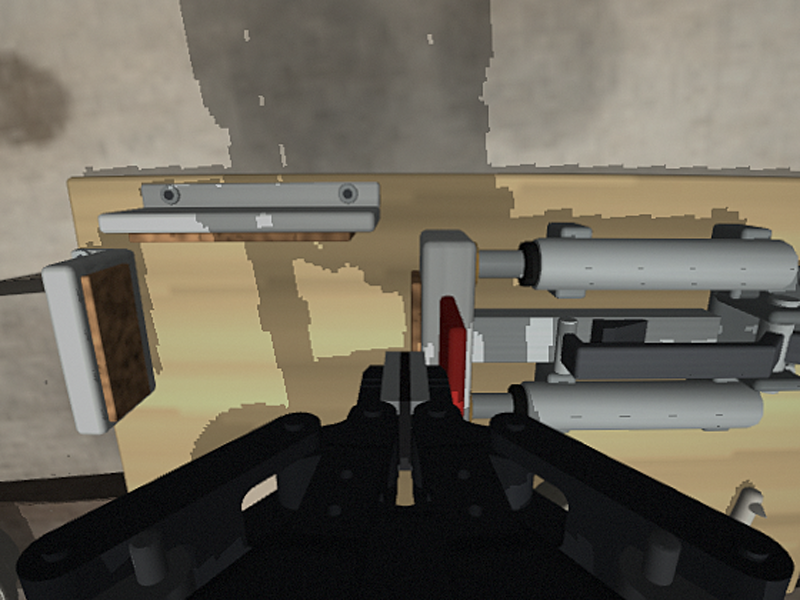

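```bash
python3 - <<'E'
from h import *
import pickle
c,im=pickle.load(open("w3.pkl","rb"));k=.7
m=lambda a,z:Jinv(JIG,ray(c,np.array(a)*k,z)).round(4).tolist()
print("pad",m([[412,280],[412,345]],.056),"jaw front",m([[421,250]],.060),"plate",m([[441,300]],.097),"board corner",m([[68,178]],.015))
E
```

```text
pad [[0.0317, 0.0311, 0.056], [0.0045, 0.031, 0.056]] jaw front [[0.0442, 0.0279, 0.06]] plate [[0.0353, 0.0229, 0.097]] board corner [[0.0715, 0.1926, 0.015]]
```

The pad is at y 31, so the jaw is at about 57-59 mm, past the catch. I'll back off and rise.

Call:
arm_command([
  {"travel": [0, -0.03, 0], "rot": [0, 0, 0]},
  {"travel": [0, -0.07, 0], "rot": [0, 0, 0]},
  {"travel": [0, -0.12, 0], "rot": [0, 0, 0]},
  {"travel": [0, -0.18, 0], "rot": [0, 0, 0]},
  {"travel": [0, -0.22, 0], "rot": [0, 0, 0]},
  {"travel": [0, -0.22, 0], "rot": [0, 0, 0]},
  {"travel": [0, -0.22, -0.15], "rot": [0, 0, 0]},
  {"travel": [0, -0.22, -0.3], "rot": [0, 0, 0]},
  {"travel": [-0.3, -0.22, -0.4], "rot": [0, 0, 0]},
  {"travel": [-0.4, -0.22, -0.4], "rot": [0, 0, 0]},
  {"travel": [-0.4, -0.22, -0.4], "rot": [0, 0, 0]},
  {"travel": [-0.4, -0.22, -0.4], "rot": [0, 0, 0]},
])

```text
t: 4.97
ee_pos: [0.4885, 0.1345, 0.1792]
tcp_rot: [0.999, -0.054, 0.003, -0.0]
contact_force: [0.0, 0.1, 0.9]
width: 0.0
grasp_force: 0.0
```

```bash
python3 - <<'E'
from h import *
s=state();print(s["t"],Jinv(JIG,s["ee_pos"]),s["contact_force"])
c=calibration("wrist");im=get_image("wrist")
import pickle;pickle.dump((c,im),open("w4.pkl","wb"))
cv2.imwrite("pics/w4.png",cv2.resize(im[:,:,::-1],(800,600),interpolation=cv2.INTER_CUBIC))
print(aim(J(JIG,[-.176,.104,.10])))
E
```

```text
4.9667 [[-0.10166915  0.08766497  0.17916797]] [0.01127592 0.12677139 0.87160026]
(array([-0.305, -0.066,  0.311]), array([-0.001, -0.015, -0.002]))
```

View pics/w4.png

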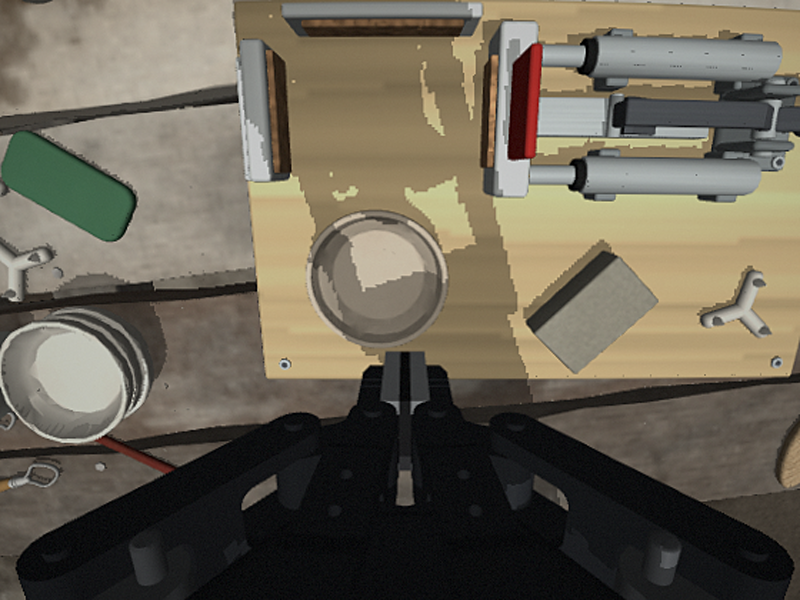

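The jaw has stayed open, with its pad at (485,110). The saucer rim centre is at (377,279).

```bash
python3 - <<'E'
from h import *
import pickle
c,im=pickle.load(open("w4.pkl","rb"));k=.7
m=lambda a,z:Jinv(JIG,ray(c,np.array(a)*k,z)).round(4).tolist()
print("pad",m([[485,60],[482,160]],.056),"saucer",m([[377,279],[307,279],[447,279],[377,347]],.048))
print("fixed pad",m([[268,50],[290,178]],.045),"fence",m([[380,18]],.053),"corner",m([[266,378]],.015))
E
```

```text
pad [[0.0273, 0.0442, 0.056], [-0.0257, 0.0437, 0.056]] saucer [[-0.0982, 0.1058, 0.048], [-0.0981, 0.1504, 0.048], [-0.0982, 0.0614, 0.048], [-0.1445, 0.1066, 0.048]]
fixed pad [[0.0354, 0.1661, 0.045], [-0.0358, 0.1578, 0.045]] fence [[0.049, 0.1017, 0.053]] corner [[-0.1836, 0.1941, 0.015]]
```

Call:
arm_command([
  {"travel": [-0.31, -0.07, 0.1], "rot": [0, -0.015, 0]},
  {"travel": [-0.31, -0.07, 0.2], "rot": [0, -0.015, 0]},
  {"travel": [-0.31, -0.07, 0.3], "rot": [0, -0.015, 0]},
  {"travel": [-0.31, -0.07, 0.4], "rot": [0, -0.015, 0]},
  {"travel": [-0.31, -0.07, 0.48], "rot": [0, -0.015, 0]},
  {"travel": [-0.31, -0.07, 0.54], "rot": [0, -0.015, 0]},
  {"travel": [-0.31, -0.07, 0.57], "rot": [0, -0.015, 0]},
  {"travel": [-0.31, -0.07, 0.585], "rot": [0, -0.015, 0]},
  {"travel": [-0.31, -0.07, 0.585], "rot": [0, -0.015, 0]},
  {"travel": [-0.31, -0.07, 0.585], "rot": [0, -0.015, 0]},
  {"travel": [-0.31, -0.07, 0.585], "rot": [0, -0.015, 0]},
])

```text
t: 5.93
ee_pos: [0.4172, 0.1599, 0.0316]
tcp_rot: [0.998, -0.055, -0.0, -0.0]
contact_force: [0.2, 0.7, -0.6]
width: -0.0001
grasp_force: 0.0
```

```bash
python3 - <<'E'
from h import *
s=state();print(s["t"],Jinv(JIG,s["ee_pos"]),s["contact_force"],s["dq"].round(3))
print(aim(J(JIG,[-.11,.1055,.031])))
E
```

```text
5.9333 [[-0.17526097  0.10518611  0.03164296]] [ 0.15408746  0.72797596 -0.59019314] [ 0.001 -0.008  0.003  0.    -0.003  0.001]
(array([ 0.261, -0.002,  0.002]), array([-0.001,  0.001, -0.005]))
```

Call:
arm_command([
  {"travel": [0.02, 0, 0], "rot": [0, 0, 0]},
  {"travel": [0.04, 0, 0], "rot": [0, 0, 0]},
  {"travel": [0.055, 0, 0], "rot": [0, 0, 0]},
  {"travel": [0.07, 0, 0], "rot": [0, 0, 0]},
  {"travel": [0.085, 0, 0], "rot": [0, 0, 0]},
  {"travel": [0.1, 0, 0], "rot": [0, 0, 0]},
  {"travel": [0.115, 0, 0], "rot": [0, 0, 0]},
  {"travel": [0.13, 0, 0], "rot": [0, 0, 0]},
  {"travel": [0.145, 0, 0], "rot": [0, 0, 0]},
  {"travel": [0.16, 0, 0], "rot": [0, 0, 0]},
  {"travel": [0.175, 0, 0], "rot": [0, 0, 0]},
  {"travel": [0.19, 0, 0], "rot": [0, 0, 0]},
  {"travel": [0.205, 0, 0], "rot": [0, 0, 0]},
  {"travel": [0.22, 0, 0], "rot": [0, 0, 0]},
  {"travel": [0.235, 0, 0], "rot": [0, 0, 0]},
  {"travel": [0.25, 0, 0], "rot": [0, 0, 0]},
  {"travel": [0.26, 0, 0], "rot": [0, 0, 0]},
  {"travel": [0.26, 0, 0], "rot": [0, 0, 0]},
])

```text
t: 7.43
ee_pos: [0.4815, 0.1524, 0.0302]
tcp_rot: [0.998, -0.055, -0.001, -0.0]
contact_force: [0.1, 0.0, 0.5]
width: 0.0001
grasp_force: 0.0
```

```bash
python3 - <<'E'
from h import *
s=state();print(s["t"],Jinv(JIG,s["ee_pos"]),s["contact_force"])
c=calibration("wrist");im=get_image("wrist")
import pickle;pickle.dump((c,im),open("w5.pkl","wb"))
cv2.imwrite("pics/w5.png",cv2.resize(im[:,:,::-1],(800,600),interpolation=cv2.INTER_CUBIC))
E
```

```text
7.4333 [[-0.11055523  0.10469453  0.03017847]] [0.05062111 0.04693858 0.49791857]
```

View pics/w5.png

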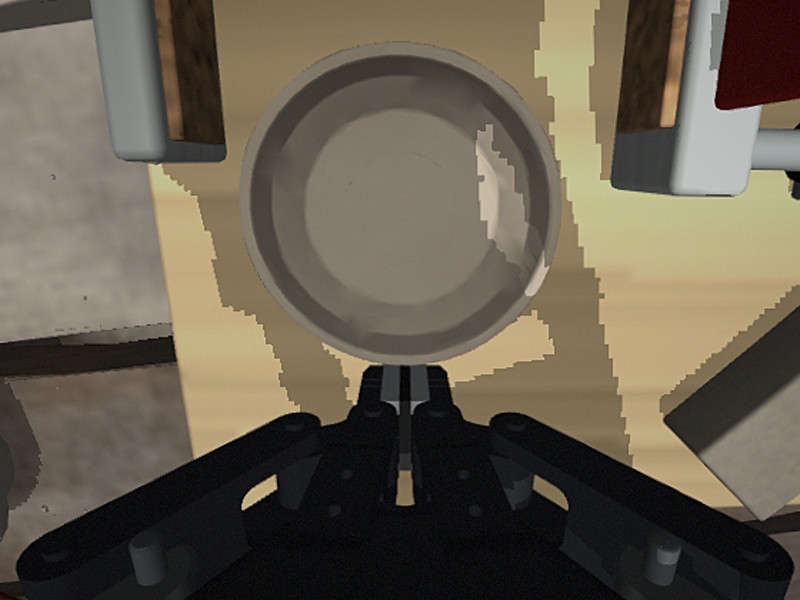

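The saucer is centred on the fingers (rim centre (400,202), finger at 405) and has clearance on both sides. I'll carry on to the fence.

Call:
arm_command([
  {"travel": [0.015, 0, 0], "rot": [0, 0, 0]},
  {"travel": [0.03, 0, 0], "rot": [0, 0, 0]},
  {"travel": [0.045, 0, 0], "rot": [0, 0, 0]},
  {"travel": [0.06, 0, 0], "rot": [0, 0, 0]},
  {"travel": [0.075, 0, 0], "rot": [0, 0, 0]},
  {"travel": [0.09, 0, 0], "rot": [0, 0, 0]},
  {"travel": [0.105, 0, 0], "rot": [0, 0, 0]},
  {"travel": [0.12, 0, 0], "rot": [0, 0, 0]},
  {"travel": [0.135, 0, 0], "rot": [0, 0, 0]},
  {"travel": [0.15, 0, 0], "rot": [0, 0, 0]},
  {"travel": [0.165, 0, 0], "rot": [0, 0, 0]},
  {"travel": [0.18, 0, 0], "rot": [0, 0, 0]},
  {"travel": [0.19, 0, 0], "rot": [0, 0, 0]},
  {"travel": [0.2, 0, 0], "rot": [0, 0, 0]},
  {"travel": [0.205, 0, 0], "rot": [0, 0, 0]},
  {"travel": [0.21, 0, 0], "rot": [0, 0, 0]},
  {"travel": [0.21, 0, 0], "rot": [0, 0, 0]},
])

```text
t: 8.9
ee_pos: [0.5332, 0.1467, 0.0301]
tcp_rot: [0.998, -0.055, -0.001, -0.0]
contact_force: [-0.1, -0.4, -0.2]
width: -0.0002
grasp_force: 0.0
```

```bash
python3 - <<'E'
from h import *
s=state();print(s["t"],Jinv(JIG,s["ee_pos"]),s["contact_force"])
c=calibration("wrist");im=get_image("wrist")
import pickle;pickle.dump((c,im),open("w6.pkl","wb"))
cv2.imwrite("pics/w6.png",cv2.resize(im[:,:,::-1],(800,600),interpolation=cv2.INTER_CUBIC))
E
```

```text
8.9 [[-0.05847673  0.10465556  0.03010059]] [-0.10220987 -0.44807187 -0.15016429]
```

View pics/w6.png

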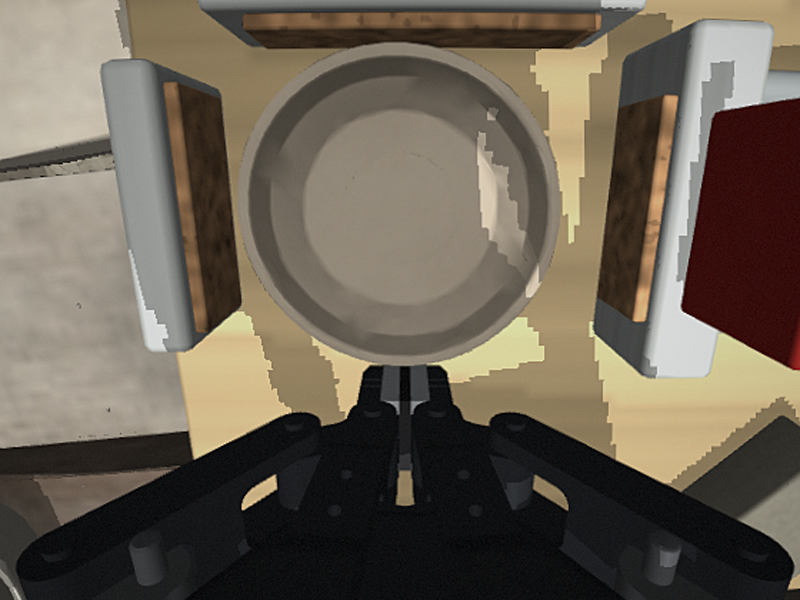

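The saucer sits in front of the fence with its rim at about (400,42). Contact isn't felt yet, so I'll press on gently.

Call:
arm_command([
  {"travel": [0.005, 0, 0], "rot": [0, 0, 0]},
  {"travel": [0.01, 0, 0], "rot": [0, 0, 0]},
  {"travel": [0.015, 0, 0], "rot": [0, 0, 0]},
  {"travel": [0.015, 0, 0], "rot": [0, 0, 0]},
  {"travel": [0.015, 0, 0], "rot": [0, 0, 0]},
])

```text
t: 9.37
ee_pos: [0.5359, 0.1465, 0.03]
tcp_rot: [0.998, -0.055, -0.002, -0.0]
contact_force: [-4.9, 0.4, 3.0]
width: 0.0
grasp_force: 2.5
```

```bash
python3 - <<'E'
from h import *
s=state();print(s["t"],Jinv(JIG,s["ee_pos"]),s["contact_force"])
E
```

```text
9.3667 [[-0.05582615  0.10471594  0.03004689]] [-4.91281366  0.37654772  2.96796711]
```

Call:
arm_command([
  {"travel": [-0.04, 0, 0], "rot": [0, 0, 0]},
  {"travel": [-0.1, 0, 0], "rot": [0, 0, 0]},
  {"travel": [-0.14, 0, 0], "rot": [0, 0, 0]},
  {"travel": [-0.14, 0, -0.1], "rot": [0, 0, 0]},
  {"travel": [-0.14, 0, -0.25], "rot": [0, 0, 0]},
  {"travel": [-0.14, 0, -0.4], "rot": [0, 0, 0]},
  {"travel": [-0.14, 0.1, -0.5], "rot": [0, 0, 0]},
  {"travel": [-0.1, 0.4, -0.5], "rot": [0, 0, 0]},
  {"travel": [0, 0.6, -0.5], "rot": [0, 0, 0]},
  {"travel": [0.1, 0.8, -0.5], "rot": [0, 0, 0]},
  {"travel": [0.2, 0.9, -0.5], "rot": [0, 0, 0]},
  {"travel": [0.2, 0.9, -0.5], "rot": [0, 0, 0]},
  {"travel": [0.2, 0.9, -0.5], "rot": [0, 0, 0]},
  {"travel": [0.2, 0.9, -0.5], "rot": [0, 0, 0]},
])

```text
t: 10.53
ee_pos: [0.5627, -0.086, 0.1544]
tcp_rot: [0.998, -0.057, -0.001, 0.0]
contact_force: [0.1, 0.3, -0.6]
width: -0.0005
grasp_force: 0.0
```

```bash
python3 - <<'E'
from h import *
s=state();print(s["t"],Jinv(JIG,s["ee_pos"]),s["contact_force"])
c=calibration("wrist");im=get_image("wrist")
import pickle;pickle.dump((c,im),open("w7.pkl","wb"))
cv2.imwrite("pics/w7.png",cv2.resize(im[:,:,::-1],(800,600),interpolation=cv2.INTER_CUBIC))
P=proj(c,J(JIG,[[0,-.178,.065],[-.0005,.105,.048]]))/.7;print(P)
print(aim(J(JIG,[0,-.178,.075])))
E
```

```text
10.5333 [[-0.0041321  -0.12353754  0.15437003]] [ 0.05074697  0.30789635 -0.57374665]
[[505.63625729 293.77017303]
 [ 24.38335826 289.74194819]]
(array([0.021, 0.226, 0.318]), array([-0.001,  0.007, -0.01 ]))
```

View pics/w7.png

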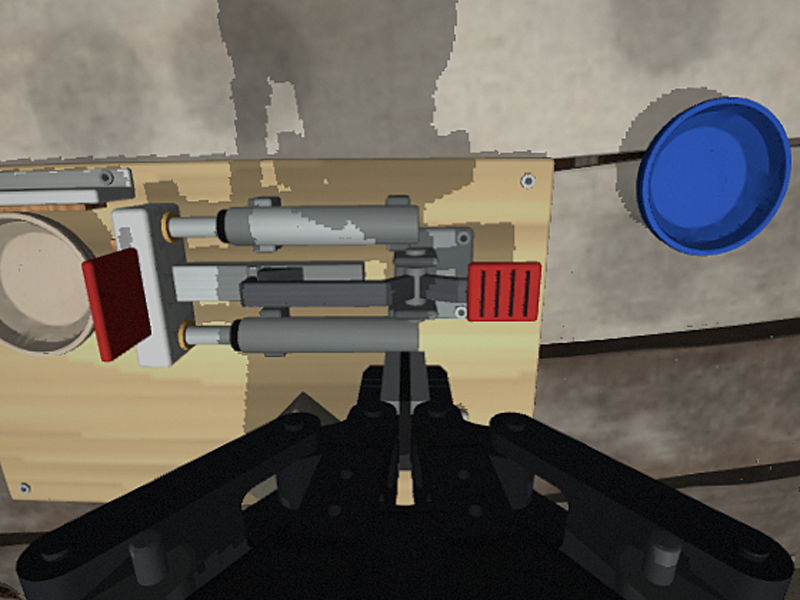

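The paddle is at (504,291), as predicted, and the saucer is still at the fence. I'll press and release.

Call:
arm_command([
  {"travel": [0.02, 0.22, 0.05], "rot": [0, 0, -0.01]},
  {"travel": [0.02, 0.22, 0.15], "rot": [0, 0, -0.01]},
  {"travel": [0.02, 0.22, 0.25], "rot": [0, 0, -0.01]},
  {"travel": [0.02, 0.22, 0.32], "rot": [0, 0, -0.01]},
  {"travel": [0.02, 0.22, 0.35], "rot": [0, 0, -0.01]},
  {"travel": [0.02, 0.22, 0.37], "rot": [0, 0, -0.01]},
  {"travel": [0.02, 0.22, 0.385], "rot": [0, 0, -0.01]},
  {"travel": [0.02, 0.22, 0.4], "rot": [0, 0, -0.01]},
  {"travel": [0.02, 0.22, 0.41], "rot": [0, 0, -0.01]},
  {"travel": [0.02, 0.22, 0.42], "rot": [0, 0, -0.01]},
  {"travel": [0.02, 0.22, 0.42], "rot": [0, 0, -0.01]},
  {"travel": [0.02, 0.22, 0.42], "rot": [0, 0, -0.01]},
  {"travel": [0.02, 0.22, 0.42], "rot": [0, 0, -0.01]},
  {"travel": [0.02, 0.22, 0.42], "rot": [0, 0, -0.01]},
])

```text
t: 11.75
ee_pos: [0.561, -0.1385, 0.0566]
tcp_rot: [0.999, -0.052, 0.0, 0.002]
contact_force: [-14.6, -3.1, 23.3]
width: 0.0001
grasp_force: 11.6
```

Call:
arm_command([
  {"travel": [0, 0, -0.04], "rot": [0, 0, 0]},
  {"travel": [0, 0, -0.12], "rot": [0, 0, 0]},
  {"travel": [0, 0, -0.25], "rot": [0, 0, 0]},
  {"travel": [0, 0, -0.4], "rot": [0, 0, 0]},
  {"travel": [-0.1, -0.3, -0.55], "rot": [0, 0, 0]},
  {"travel": [-0.2, -0.6, -0.6], "rot": [0, 0, 0]},
  {"travel": [-0.2, -0.6, -0.6], "rot": [0, 0, 0]},
  {"travel": [-0.2, -0.6, -0.6], "rot": [0, 0, 0]},
  {"travel": [-0.2, -0.6, -0.6], "rot": [0, 0, 0]},
  {"travel": [-0.2, -0.6, -0.6], "rot": [0, 0, 0]},
  {"travel": [-0.2, -0.6, -0.6], "rot": [0, 0, 0]},
])

```text
t: 12.67
ee_pos: [0.5271, 0.0171, 0.2008]
tcp_rot: [0.999, -0.052, -0.001, 0.0]
contact_force: [-0.2, 0.0, -0.3]
width: -0.0001
grasp_force: 0.0
```

```bash
python3 - <<'E'
from h import *
s=state();print(s["t"],Jinv(JIG,s["ee_pos"]),s["contact_force"])
c=calibration("wrist");im=get_image("wrist")
cv2.imwrite("pics/w8.png",cv2.resize(im[:,:,::-1],(800,600),interpolation=cv2.INTER_CUBIC))
print(proj(c,J(JIG,[[-.0005,.114,.048],[0,.068,.056],[0,-.178,.065]]))/.7)
E
```

```text
12.6667 [[-0.05065491 -0.02488184  0.20082848]] [-0.17189275  0.01877731 -0.33907354]
[[194.85783126 199.86561553]
 [260.13993521 199.81897264]
 [651.23138977 203.67436814]]
```

View pics/w8.png

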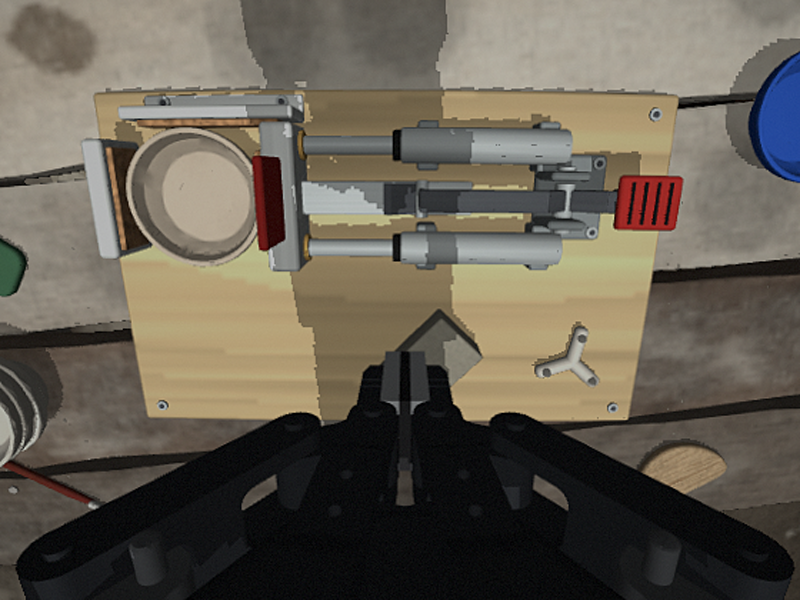

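The saucer (rim centre about (194,196), predicted (195,200)) is held between the fixed jaw and the sliding jaw, against the fence. The paddle is back up and the hand is clear.

```bash
python3 -c "
from cell import *
print(job_done())"
```

```text
the job is handed in; nothing more can be done
None
```

I handed the job in at about 12.7 s. The last picture shows the saucer clamped between the jaws against the rear fence, the paddle back up and the hand clear, but no verdict was returned.

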